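Clamp the flask and open its cap of unknown thread hand

ROBOT

A 6-joint arm with a two-finger parallel gripper is mounted at the origin on the work surface. World frame = base frame: x ahead of the robot, y to its left, z up, the work surface at z = 0. Lengths are in mm, angles in degrees, forces in N, time in s.
With the tool pointing down it reaches from about 300 to 850 mm from the base axis. Payload 4.2 kg.
Tool frame: the origin (TCP) lies on the mounting face of the last link; the fingertips stand 191 mm ahead of it and the grasp point (between the pads) lies 172 mm ahead of it; z points along the fingers, y is the direction in which the jaws open and shut (so a half turn about z gives the same grasp; the last joint's range is limited). The gripper opens to 91 mm and grips with 3 to 60 N. Pads are 32 mm wide; open, the fingers measure 118 mm over their backs; the gripper's body (76 mm by 178 mm) begins 60 mm behind the grasp point.
Start: joints at [69.844, 18.312, 89.639, -0, 72.044, -1.146], TCP at [187.3, 543.637, 404.776] pointing down, gripper open.
Joint ranges: [-177.97, 177.97], [-48.28, 115.42], [12.27, 149.76], [-77.06, 257.06], [2.81, 150.46], [-146.56, 146.56]. Speed limits (degrees/s): [147.25, 147.25, 180, 180, 180, 180].

INTERFACE

Orientations are given as [roll, pitch, yaw] about the fixed x, y, z axes, in that order (R = Rz(yaw) Ry(pitch) Rx(roll)).
In Python, from workcell import env gives the robot as it stands.
- The arm moves only by the shell command python3 -m handwheel 'ROWS' [FORCE]. ROWS is JSON, a list of rows, each an object with "gripper": the opening in per cent of the stroke, from 0 (shut) to 100 (fully open); "travel": the shift along the tool's x, y, z in m, a list of three; "twist": the turn about the tool's z in rad. In form: [{"gripper": gripper, "travel": [x, y, z], "twist": twist}, ...]. A call has 1 to 5 rows; each row shifts and turns the commanded pose from where the row before left it, along the tool's axes as they then stand; what a row does not reach is not made up. A row lasts 1/12 s, in which the tool goes at most 41.7 mm and 7.16 degrees, less where a joint would pass 70% of its speed; a pose out of reach is approached as far as the arm can. A call with a gripper value outside its range is refused whole. The fingers move at their own pace and stop on an object; FORCE is the grip in N (left out, the last holds). Time passes only in rows, so rows that do not move let the fingers close. It gives the time, the measured TCP pose, the force and the opening at its end, in the units of the state.
- env.state(): the state, without advancing time (a new reading comes with each control period).
- env.grab_frame(name): name is "side" or "top"; returns a dict with "frame" (480x640x3 uint8, red, green, blue), "intrinsics" (3x3 intrinsics, pixels), "k1" (the pictures are not rectified: a ray, as slopes to the right and down, at radius r is drawn at 1 + k1 r^2 times it, then the intrinsics apply), "extrinsics" (4x4, takes a point from camera to world coordinates). Camera axes: x right, y down, z forward; pixel columns grow to the right and rows downward; lengths in mm; the calibration is good to about 2 mm. A picture is of the moment at which its call begins. There is no depth.
- env.job_done(): hands the job in, once; it reports no verdict.
Trained networks look in the newest picture that a camera, given by its name, has taken for a name from the list of things; names that differ only in an ending like _2 or _b are one class to them, and where a whole thing is asked for, a point or a joint stands for the part that bears it (a point fixed in the world has none). Each returns a list of dicts, best first, with "confidence" (0 to 1); they miss things now and then, are a little off and sometimes report something else, mostly with a low value. They report only what shows in the picture. A call takes as long as a camera call. They do not tell look-alikes from the thing itself.
- env.trace(camera, thing): "pixels" (480x640 bool, what is visible of it) and "uv" ([column, row] in pixels, amid what is visible of it).
- env.pinpoint(camera, thing): "uv" ([column, row] in pixels: a listed point, or the origin of a listed thing).
The state is a dict: "time_s": time; "qpos": joint angles; "qvel": joint speeds; "effort": joint torques, N m; "ee_pos": TCP position; "ee_rot": TCP orientation; "force": force on the tool from outside, world axes, zero at the start; "torque": the same for the moment, N m; "gripper_width": finger opening in mm.
Only numpy, scipy, OpenCV 4.12 (cv2) and the standard library are available. Lean on these libraries where they do the work, as an engineer would, in place of code of your own. Each camera call takes 0.05 s, during which the arm holds its last target. There are 200 camera calls.

TASK

One of the two cobalt flasks has been loaded into the decanting cradle: fold the wire bail fully down over its shoulders, then unscrew and draw off its steel cap, which may have a right-hand or a left-hand thread: find out by trying it both ways as needed. Finish holding the cap in the gripper, still, straight above the flask and well clear of its neck (about 4 cm of air between mouth and cap), ready for decanting: do not put it down. The flask stays seated under the closed bail, and everything else stays where it stands.

Things in the scene. Friction and masses are not known exactly. Their poses are not given: they have to be found in the camera images.
- cradle: decanting cradle fixed on a marble tray (12 mm thick): walnut socket 85 mm square outside, 67 mm inside, walls 35 mm high, back plate 116 mm high at +x; one flask stands in it, square to it, base at local z = 0. Origin: centre of the socket on the tray's surface, z up; local -x is the front (towards the robot, give or take 0.2 rad)
- bail (a joint): angle of the cradle's wire bail (rad): 0 = fully down on its stop, side bars 1.5 mm above the flask's flat shoulders; grows as it swings up and back: 1.57 upright, 2.4 most, leaning away from the robot. Starts at 1.75 to 2.25. Stiff friction hinge: stays where left, takes 5 to 6 N at the front bar (square to the bail) to move
- bail_bar (a point): middle of the bail's front bar. The bail is a frame of 7 mm round steel bar: two side bars 54 mm apart that pass either side of the cap, and the front bar across their ends, along the cradle's y, 92 mm from the hinge, passing 9 mm clear over the cap. A thumb tab 26 mm wide, 5 mm thick reaches 15 mm further out from here
- bail_hinge (a point): middle of the bail's hinge axis, which runs along the cradle's y: 40 mm behind the flask's axis (local +x), 123 mm above the tray's surface. Folded down, the front bar lies at this height, 52 mm in front of the flask's axis
- flask_a: cobalt glass flask, loose, about 0.42 kg: body 64 x 64 mm, 118 mm high with flat top, then a round neck 18 mm across, mouth 160 mm above the base. Origin: centre of its underside, z up, x and y square to its sides. Either flask (they and their caps look the same) may be the one in the cradle; the other stands on the tray. Its screw thread, hidden under the cap, may be of either hand
- flask_b: cobalt glass flask, loose, about 0.42 kg: body 64 x 64 mm, 118 mm high with flat top, then a round neck 18 mm across, mouth 160 mm above the base. Origin: centre of its underside, z up, x and y square to its sides. Either flask (they and their caps look the same) may be the one in the cradle; the other stands on the tray. A right-hand thread opens anticlockwise seen from above, a left-hand one clockwise
- cap_a: round knurled steel screw cap of flask_a, loose, 60 g, 37 mm across, 40 mm tall, open below. Origin: centre of its lower rim, z up; screwed on, the rim lies 134 mm above the flask's base. Turned the wrong way it stops dead within 0.2 rad (fingers gripping with 20 to 30 N just slip round it); the right way it turns easily, holds to about 0.8 rad and lifts off freely between 1.0 and 1.9 rad
- cap_b: cap of flask_b, same make, size, origin and quick two-start thread as cap_a, but its hand may differ. While still held by its thread, a cap can be pulled up only some 3 mm before it tugs at the flask (with 1.5 mm play under the bail); the closed bail holds the flask down against a tug of 30 N or more
- jar: bystander: squat crystal jar with steel lid on the tray, 72 mm across, 66 mm tall; origin centre of its underside
- funnel: bystander: stainless decant funnel standing on its mouth on the tray, 66 mm across, 72 mm tall; origin centre of its underside
- vial0: bystander: narrow tester vial, 12 mm across, 74 mm tall, upright in a slot of the wooden stand (44 x 150 x 50 mm, fixed) on the tray; origin centre of its underside
- vial1: bystander: narrow tester vial, 12 mm across, 74 mm tall, upright in a slot of the wooden stand (44 x 150 x 50 mm, fixed) on the tray; origin centre of its underside
- vial2: bystander: narrow tester vial, 12 mm across, 74 mm tall, upright in a slot of the wooden stand (44 x 150 x 50 mm, fixed) on the tray; origin centre of its underside
- vial3: bystander: narrow tester vial, 12 mm across, 74 mm tall, upright in a slot of the wooden stand (44 x 150 x 50 mm, fixed) on the tray; origin centre of its underside
- brush_cup: bystander: white cup with make-up brushes, 76 mm across, 200 mm tall, on the table; origin centre of its underside
- compact: bystander: black powder compact, 76 mm across, 16 mm high, on the table; origin centre of its underside
- lotion: bystander: white lotion bottle, 54 mm across, 150 mm tall, on the table; origin centre of its underside
Not all that is in view belongs to the job. Leave any pink look-alike of the flask_b alone. Leave any pink look-alike of the flask_a alone.

How it is judged (in metres and radians):
On the way, in this order (a step that is already met when the one before it is completed fails the run):
1. the bail is folded down while the cap is still on the flask in the cradle (value of joint bail below 0.12 rad and ((horizontal distance between flask_a and cradle below 0.02 m and z of cap_a in the frame of flask_a below 0.14 m) or (horizontal distance between flask_b and cradle below 0.02 m and z of cap_b in the frame of flask_b below 0.14 m))), for 0.2 s.
2. the gripper has drawn the cap off the neck, the bail still down (value of joint bail below 0.12 rad and ((horizontal distance between flask_a and cradle below 0.02 m and z of cap_a in the frame of flask_a above 0.165 m and contact force between cap_a and the fingers above 0.5 N) or (horizontal distance between flask_b and cradle below 0.02 m and z of cap_b in the frame of flask_b above 0.165 m and contact force between cap_b and the fingers above 0.5 N))), for 0.2 s.
At the end, for the whole second after the job is handed in: The bail is down (within 0.12 rad of its stop); the flask in the cradle is seated (within 6 mm) and upright; its cap is held by the fingers, at rest, its rim at least 15 mm above the neck's mouth and within 60 mm sideways of the flask's axis, touching neither flask nor cradle (value of joint bail below 0.12 rad and ((horizontal distance between flask_a and cradle below 0.02 m and z of flask_a in the frame of cradle below 0.006 m and angle between flask_a's own z axis and vertical below 0.1 rad and z of cap_a in the frame of flask_a above 0.175 m and horizontal distance between cap_a and flask_a below 0.06 m and contact force between cap_a and the fingers above 0.5 N and contact force between cap_a and flask_a below 0.05 N and contact force between cap_a and cradle below 0.05 N and linear speed of cap_a below 0.03 m/s) or (horizontal distance between flask_b and cradle below 0.02 m and z of flask_b in the frame of cradle below 0.006 m and angle between flask_b's own z axis and vertical below 0.1 rad and z of cap_b in the frame of flask_b above 0.175 m and horizontal distance between cap_b and flask_b below 0.06 m and contact force between cap_b and the fingers above 0.5 N and contact force between cap_b and flask_b below 0.05 N and contact force between cap_b and cradle below 0.05 N and linear speed of cap_b below 0.03 m/s))); the arm keeps its last pose, push and grip.
It fails at once if a flask is lifted or moved by more than 12 mm or tipped (distance of any of flask_a, flask_b from where it was at the start of the episode above 0.012 m or angle between any of flask_a, flask_b's own z axis and vertical above 0.15 rad).
It fails at once if the cap of the flask outside the cradle is moved by more than 12 mm ((not (horizontal distance between flask_a and cradle below 0.02 m) and distance of cap_a from where it was at the start of the episode above 0.012 m) or (not (horizontal distance between flask_b and cradle below 0.02 m) and distance of cap_b from where it was at the start of the episode above 0.012 m)).
It fails at once if a bystander is moved by more than 20 mm (distance of any of jar, funnel, vial0, vial1, vial2, vial3, brush_cup, compact, lotion from where it was at the start of the episode above 0.02 m).
It also fails if it takes over 59 s, if anything falls off the work surface, if the arm or the gripper's body presses on something with over 40 N, if the wrist force passes 120 N, or if a joint passes its speed limit or range.

## Working session

There is one attempt and no reset: what is moved stays moved. The work goes in short steps, Python scripts to look and compute and a shell command to move; the robot and the scene stay as the last step left them, time stands still between calls to the robot, and variables do not carry over. Pictures are saved under pics/ and viewed, about 8 in all and at most 12, crops included, and the job is handed in when it is done.

```bash
ls; mkdir -p pics
cat > h.py <<'E'
import numpy as np, cv2
from workcell import env
def ray(f,uv):
    K=np.array(f["intrinsics"]);k=f["k1"];T=np.array(f["extrinsics"])
    d=np.array([(uv[0]-K[0,2])/K[0,0],(uv[1]-K[1,2])/K[1,1]]);s=d.copy()
    for _ in range(20): s=d/(1+k*(s@s))
    v=T[:3,:3]@np.array([s[0],s[1],1]);return T[:3,3],v/np.linalg.norm(v)
def atz(f,uv,z):
    o,v=ray(f,uv);return o+v*(z-o[2])/v[2]
def tri(a,b):
    (o1,v1),(o2,v2)=a,b
    A=np.stack([v1,-v2],1);t=np.linalg.lstsq(A,o2-o1,rcond=None)[0]
    p,q=o1+v1*t[0],o2+v2*t[1];return (p+q)/2,np.linalg.norm(p-q)
def proj(f,p):
    K=np.array(f["intrinsics"]);T=np.array(f["extrinsics"])
    c=T[:3,:3].T@(np.array(p)-T[:3,3]);s=c[:2]/c[2];s=s*(1+f["k1"]*(s@s));return K[0,0]*s[0]+K[0,2],K[1,1]*s[1]+K[1,2]
E
python3 - <<'E'
from h import *
F={n:env.grab_frame(n) for n in("side","top")}
for n,f in F.items():
    cv2.imwrite(f"pics/{n}0.png",f["frame"][:,:,::-1]);print(n,np.round(f["extrinsics"],2).tolist())
    for t in("cradle","bail_bar","bail_hinge","flask_a","cap_a","jar","funnel","lotion","brush_cup","vial0"):
        print(n,t,[(np.round(d["uv"],1).tolist(),round(d["confidence"],2)) for d in env.pinpoint(n,t)][:5])
print(env.state())
E
```

```text
pics
side [[0.74, -0.45, 0.49, -194.4], [-0.67, -0.52, 0.53, -759.41], [0.01, -0.73, -0.69, 1099.34], [0.0, 0.0, 0.0, 1.0]]
side cradle [([380.9, 308.9], 0.67)]
side bail_bar [([408.0, 233.6], 0.79), ([307.6, 238.3], 0.61)]
side bail_hinge [([395.2, 265.1], 0.65), ([408.6, 233.0], 0.42)]
side flask_a [([317.0, 382.1], 0.96), ([335.0, 274.1], 0.82), ([378.0, 311.0], 0.81), ([213.1, 270.1], 0.69), ([374.4, 412.9], 0.57)]
side cap_a [([341.4, 235.5], 0.74)]
side jar [([380.8, 269.3], 0.59)]
side funnel [([355.3, 245.9], 0.55)]
side lotion [([490.8, 342.7], 0.77), ([337.9, 273.9], 0.2)]
side brush_cup [([244.4, 181.4], 0.83)]
side vial0 [([307.0, 238.3], 0.62), ([315.1, 246.2], 0.58), ([305.0, 235.4], 0.4), ([297.6, 227.8], 0.4), ([335.2, 274.6], 0.36)]
top [[-0.01, -0.97, 0.23, 224.27], [-1.0, 0.0, -0.01, 18.05], [0.01, -0.23, -0.97, 1260.76], [0.0, 0.0, 0.0, 1.0]]
top cradle [([396.6, 232.6], 0.84)]
top bail_bar [([413.3, 179.4], 0.87), ([293.0, 222.6], 0.52)]
top bail_hinge [([405.6, 202.9], 0.92)]
top flask_a [([335.9, 233.0], 0.95), ([417.8, 326.5], 0.89), ([243.6, 328.4], 0.8), ([3
[... 355 characters left out ...]
[293.3, 221.3], 0.53), ([274.4, 219.9], 0.47)]
{'time_s': 1.1, 'qpos': array([ 6.98433362e+01,  1.83118338e+01,  8.96409542e+01,  7.84741896e-04,
        7.20437656e+01, -1.14511219e+00]), 'qvel': array([-0.02823133,  0.06972358, -0.00575231, -0.04463043, -0.01756908,
       -0.02200159]), 'effort': array([-5.03057436e-07, -4.12358379e+01, -2.32228571e+01,  7.26771494e-02,
        3.77660093e-02,  1.16371928e-05]), 'ee_pos': array([187.29760731, 543.62923002, 404.76332331]), 'ee_rot': array([ 1.79996539e+02, -6.77509829e-04,  1.60988207e+02]), 'force': array([ 0.05055916, -0.80173025,  0.43006804]), 'torque': array([-0.03788888,  0.05008732, -0.06409359]), 'gripper_width': 90.82679871248675}
```

Run:
```python
import cv2,numpy as np
s=cv2.imread('pics/side0.png');t=cv2.imread('pics/top0.png')
a=cv2.resize(s[160:460,180:520],None,fx=1.17,fy=2*.585)
b=cv2.resize(t[100:400,230:530],None,fx=1.17,fy=1.17)
cv2.imwrite('pics/c0.png',np.hstack([a,b]))
from h import *
S=env.grab_frame("side");T=env.grab_frame("top")
for n,u,v in (("bar",(408,233.6),(413.3,179.4)),("hinge",(395.2,265.1),(405.6,202.9)),("cradle",(380.9,308.9),(396.6,232.6)),("fl_in",(378,311),(397.2,232.3)),("other",(335,274.1),(335.9,233)),("capother",(341.4,235.5),(333.9,217)),("lotion",(490.8,342.7),(482.3,183.9)),("brush",(244.4,181.4),(150.8,206.8)),("fl1",(317,382),(417.8,326.5)),("fl2",(374.4,412.9),(469.7,314.3)),("funnel",(355.3,245.9),(314.9,189.4)),("jar",(380.8,269.3),(357.1,193.2)),("213",(213.1,270.1),(243.6,328.4))):
    print(n,*[np.round(x,1) for x in tri(ray(S,u),ray(T,v))])
```

```text
bar [ 600.  -204.   232.3] 3.3
hinge [ 574.  -201.5  147. ] 3.1
cradle [ 539.1 -202.    16.4] 2.4
fl_in [ 536.5 -201.6   12.5] 7.4
other [535.1 -46.7  20.1] 3.4
capother [548.5 -39.8 140.1] 9.7
lotion [ 6.732e+02 -4.394e+02  4.000e-01] 3.5
brush [607.6 433.2   5.6] 11.0
fl1 [ 298.9 -245.4   -4.4] 10.8
fl2 [ 332.6 -381.5   -2.9] 2.0
funnel [657.5   4.1   5.7] 0.9
jar [ 645.4 -104.6    7.1] 1.1
213 [304.1 177.1  16.2] 8.0
```

View pics/c0.png

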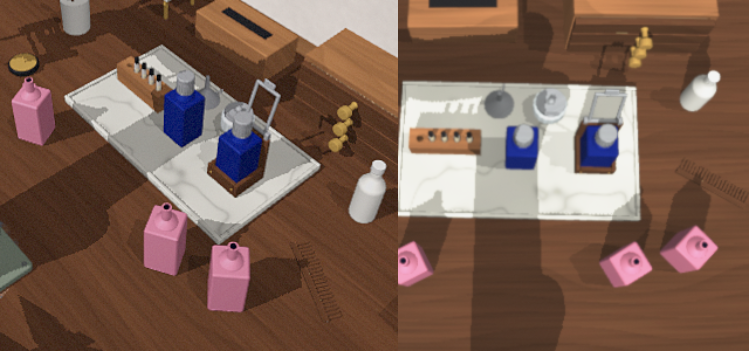

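The side and top crops show the loaded flask in the cradle (side ~[380,309], top ~[397,232]) with its bail leaning back. The other flask stands about 155 mm to its left, and the pink ones are look-alikes. Next I check the pose with an overlay.

```bash
cat > ov.py <<'E'
from h import *
import sys
cx,cy,yaw,b=map(float,sys.argv[1:5]);name=sys.argv[5]
c,s=np.cos(yaw),np.sin(yaw)
W=lambda p:np.array([cx+c*p[0]-s*p[1],cy+s*p[0]+c*p[1],12+p[2]])
sq=lambda h,z:[(-h,-h,z),(h,-h,z),(h,h,z),(-h,h,z)]
ci=lambda r,z:[(r*np.cos(a),r*np.sin(a),z) for a in np.linspace(0,6.28,24)]
B=lambda r,y:(40-r*np.cos(b),y,123+r*np.sin(b))
polys=[(sq(42.5,35),(0,255,0)),(sq(32,118),(0,255,255)),(ci(18.5,174),(0,0,255)),(ci(18.5,134),(0,0,255)),([B(0,-27),B(92,-27),B(92,27),B(0,27)],(255,0,255))]
out=[]
for n,(x,y) in(("side",(320,170)),("top",(350,150))):
    f=env.grab_frame(n);im=f["frame"][y:y+150,x:x+100,::-1].copy();im=cv2.resize(im,None,fx=4,fy=4,interpolation=cv2.INTER_CUBIC)
    for P,col in polys:
        q=np.array([(np.array(proj(f,W(p)))-[x,y]+.5)*4 for p in P]).astype(int)
        cv2.polylines(im,[q],True,col,1)
    out.append(im)
cv2.imwrite(f"pics/{name}.png",np.hstack(out))
E
python3 ov.py 537 -202 0 1.87 ov1
python3 - <<'E'
from h import *
T=env.grab_frame("top")
for uv in((377,138),(505,138)):print(np.round(atz(T,uv,100)))
E
```

```text
[ 759. -149.  100.]
[ 763. -476.  100.]
```

View pics/ov1.png

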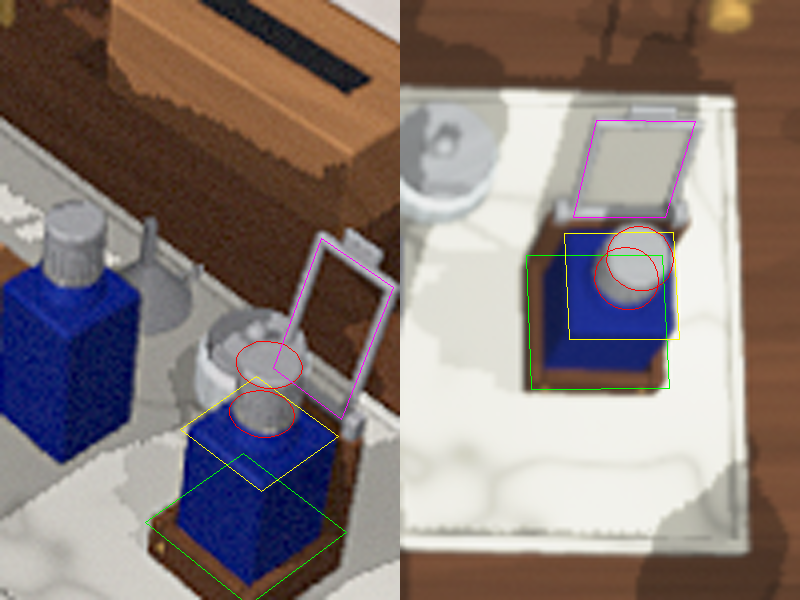

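```bash
for i in 1 2; do python3 -m handwheel '[{"gripper":0,"travel":[0,0,-0.01],"twist":0.124},{"gripper":0,"travel":[0,0,-0.01],"twist":0.124},{"gripper":0,"travel":[0,0,-0.01],"twist":0.124},{"gripper":0,"travel":[0,0,-0.01],"twist":0.124},{"gripper":0,"travel":[0,0,-0.01],"twist":0.124}]' 30; done
```

```text
time_s: 1.77
ee_pos: [187.3, 543.6, 455.2]
ee_rot: [180.0, -0.0, 125.1]
force: [-0.1, 0.7, -0.2]
gripper_width: 61.0
time_s: 2.18
ee_pos: [187.3, 543.6, 505.3]
ee_rot: [-180.0, -0.0, 89.6]
force: [-1.1, -0.5, -0.6]
gripper_width: 27.6
```

```bash
for i in 1 2 3 4; do python3 -m handwheel '[{"gripper":0,"travel":[-0.034,0.021,0],"twist":0},{"gripper":0,"travel":[-0.034,0.021,0],"twist":0},{"gripper":0,"travel":[-0.034,0.021,0],"twist":0},{"gripper":0,"travel":[-0.034,0.021,0],"twist":0},{"gripper":0,"travel":[-0.034,0.021,0],"twist":0}]'; done
```

```text
time_s: 2.6
ee_pos: [292.5, 371.9, 504.9]
ee_rot: [180.0, -0.0, 90.0]
force: [-0.1, -0.1, 0.3]
gripper_width: 0.6
time_s: 3.02
ee_pos: [397.3, 201.5, 505.1]
ee_rot: [180.0, -0.0, 90.0]
force: [1.7, 0.2, -0.4]
gripper_width: 0.5
time_s: 3.43
ee_pos: [502.3, 31.3, 505.0]
ee_rot: [180.0, -0.0, 89.9]
force: [0.3, -0.4, -0.6]
gripper_width: 0.3
time_s: 3.85
ee_pos: [607.2, -138.8, 504.7]
ee_rot: [180.0, -0.0, 89.9]
force: [1.6, -0.1, -1.1]
gripper_width: 0.3
```

```bash
python3 -m handwheel '[{"gripper":0,"travel":[-0.032,0.02,0],"twist":0},{"gripper":0,"travel":[-0.03,0.02,0],"twist":0},{"gripper":0,"travel":[0,0,0.03],"twist":0},{"gripper":0,"travel":[0,0,0.033],"twist":0},{"gripper":0,"travel":[0,0,0.033],"twist":0}]'; python3 ov.py 539.5 -200 0.02 1.9 ov2
```

```text
time_s: 4.27
ee_pos: [646.8, -199.8, 407.6]
ee_rot: [179.9, 0.0, 89.9]
force: [0.7, -0.2, 0.8]
gripper_width: 0.9
```

View pics/ov2.png

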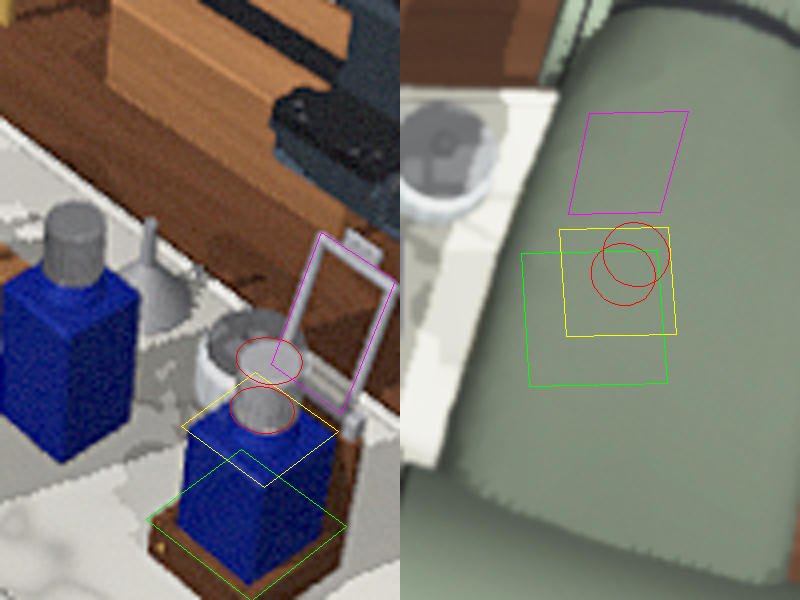

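```bash
for i in 1 2; do python3 -m handwheel '[{"gripper":0,"travel":[0,-0.008,0],"twist":0},{"gripper":0,"travel":[0,-0.008,0],"twist":0},{"gripper":0,"travel":[0,-0.008,0],"twist":0},{"gripper":0,"travel":[0,-0.008,0],"twist":0},{"gripper":0,"travel":[0,-0.008,0],"twist":0}]'; done
```

```text
time_s: 4.78
ee_pos: [606.9, -198.6, 412.6]
ee_rot: [179.3, 0.1, 89.9]
force: [5.6, 0.5, 4.9]
gripper_width: 0.4
time_s: 5.2
ee_pos: [566.8, -198.4, 411.2]
ee_rot: [179.5, 0.1, 89.9]
force: [6.0, 0.9, -0.5]
gripper_width: 0.4
```

```bash
python3 -m handwheel '[{"gripper":0,"travel":[0,-0.006,0.003],"twist":0},{"gripper":0,"travel":[0,-0.006,0.004],"twist":0},{"gripper":0,"travel":[0,-0.006,0.004],"twist":0},{"gripper":0,"travel":[0,-0.006,0.004],"twist":0},{"gripper":0,"travel":[0,-0.006,0.002],"twist":0}]'; python3 ov.py 539.5 -200 0.02 0.97 ov3
```

```text
time_s: 5.62
ee_pos: [536.6, -198.8, 391.4]
ee_rot: [179.8, 0.0, 89.9]
force: [10.9, -1.2, -6.2]
gripper_width: 0.3
```

View pics/ov3.png

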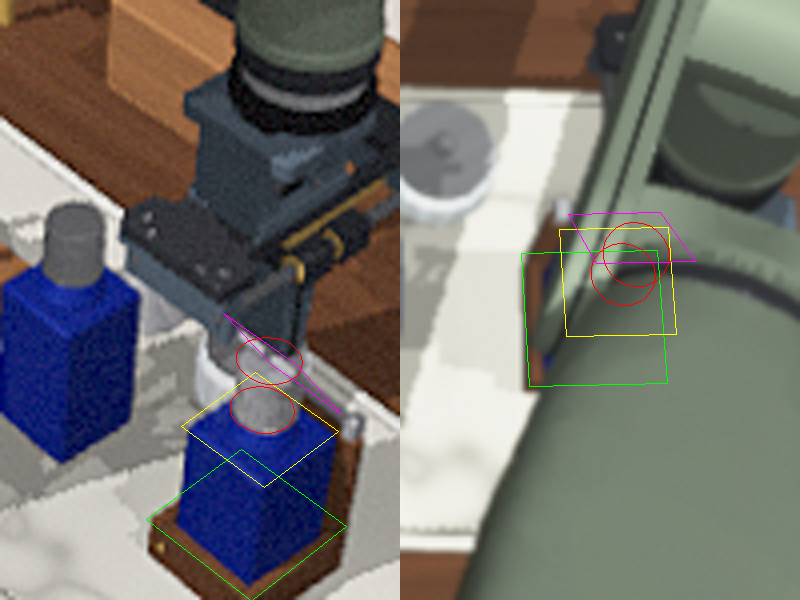

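```bash
python3 -m handwheel '[{"gripper":0,"travel":[0,0.004,0],"twist":0},{"gripper":0,"travel":[0,0,-0.02],"twist":0},{"gripper":0,"travel":[0,0,-0.025],"twist":0},{"gripper":0,"travel":[0,-0.016,0],"twist":0},{"gripper":0,"travel":[0,-0.016,0],"twist":0}]'
python3 -m handwheel '[{"gripper":0,"travel":[0,0,0.007],"twist":0},{"gripper":0,"travel":[0,0,0.007],"twist":0},{"gripper":0,"travel":[0,-0.002,0.007],"twist":0},{"gripper":0,"travel":[0,-0.002,0.007],"twist":0},{"gripper":0,"travel":[0,-0.002,0.007],"twist":0}]'
```

```text
time_s: 6.13
ee_pos: [507.9, -198.7, 436.9]
ee_rot: [-179.9, 0.0, 90.0]
force: [-0.5, 0.2, -0.9]
gripper_width: 0.7
time_s: 6.55
ee_pos: [502.4, -198.7, 400.3]
ee_rot: [-179.8, -0.0, 90.0]
force: [0.3, -0.1, -0.6]
gripper_width: 0.4
```

```bash
python3 -m handwheel '[{"gripper":0,"travel":[0,-0.001,0.006],"twist":0},{"gripper":0,"travel":[0,-0.002,0.006],"twist":0},{"gripper":0,"travel":[0,-0.002,0.006],"twist":0},{"gripper":0,"travel":[0,-0.002,0.006],"twist":0},{"gripper":0,"travel":[0,-0.002,0.006],"twist":0}]'
python3 -m handwheel '[{"gripper":0,"travel":[0,-0.001,0.006],"twist":0},{"gripper":0,"travel":[0,-0.002,0.006],"twist":0},{"gripper":0,"travel":[0,-0.001,0.006],"twist":0}]'
```

```text
time_s: 6.97
ee_pos: [493.4, -198.7, 371.1]
ee_rot: [180.0, -0.0, 89.9]
force: [0.4, 0.4, -0.0]
gripper_width: 0.2
time_s: 7.22
ee_pos: [489.3, -198.6, 353.2]
ee_rot: [180.0, -0.0, 89.9]
force: [0.2, -0.2, 0.6]
gripper_width: 0.7
```

```bash
python3 ov.py 539.5 -200 0.02 0.3 ov4
```

```text
(no output)
```

View pics/ov4.png

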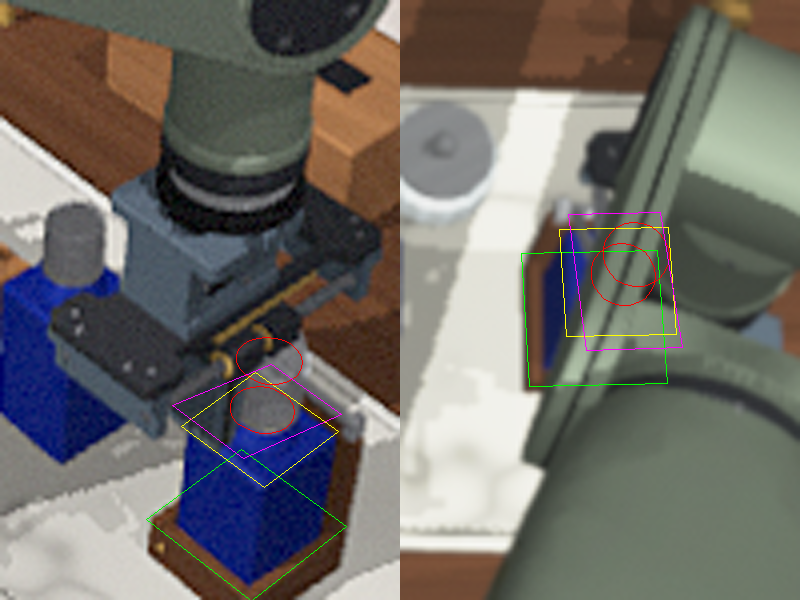

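```bash
python3 -m handwheel '[{"gripper":0,"travel":[0,0,-0.03],"twist":0},{"gripper":0,"travel":[0,0,-0.03],"twist":0},{"gripper":0,"travel":[0,0,-0.03],"twist":0},{"gripper":0,"travel":[0,0,-0.03],"twist":0}]'
python3 - <<'E'
from h import *
for n in("side","top"):
    f=env.grab_frame(n)
    for t in("bail_bar",):print(n,[(np.round(d["uv"],1),d["confidence"]) for d in env.pinpoint(n,t)])
    d=env.trace(n,"bail")
    for x in d: print(x["uv"],x["confidence"],x["pixels"].sum())
E
python3 ov.py 539.5 -200 0.02 1.0 ov5
```

```text
time_s: 7.65
ee_pos: [489.5, -198.6, 475.3]
ee_rot: [180.0, 0.0, 89.9]
force: [0.0, 0.4, -1.1]
gripper_width: 0.3
side [(array([384.9, 255.2]), 0.72)]
[397.5, 267.0] 0.48 113
top [(array([411.2, 216.8]), 0.64), (array([334.7, 219.3]), 0.52)]
```

View pics/ov5.png

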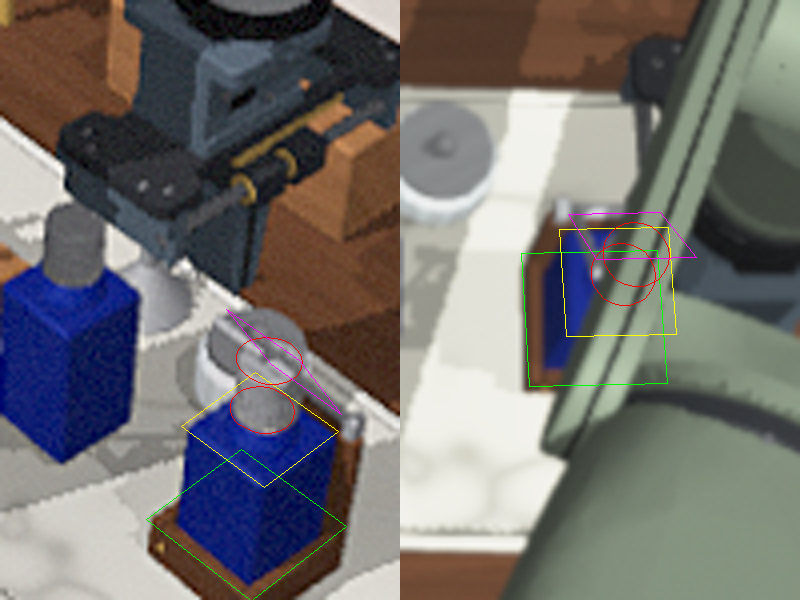

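```bash
python3 -m handwheel '[{"gripper":0,"travel":[0,0.018,0],"twist":0},{"gripper":0,"travel":[0,0.016,0],"twist":0},{"gripper":0,"travel":[0,0,0.02],"twist":0},{"gripper":0,"travel":[0,0,0.02],"twist":0},{"gripper":0,"travel":[0,0,0.006],"twist":0}]'
python3 -m handwheel '[{"gripper":0,"travel":[0,0,0.004],"twist":0},{"gripper":0,"travel":[0,0,0.004],"twist":0},{"gripper":0,"travel":[0,0,0.004],"twist":0}]'
```

```text
time_s: 8.47
ee_pos: [523.2, -198.4, 423.6]
ee_rot: [-179.6, -0.2, 90.0]
force: [0.1, -0.6, -0.9]
gripper_width: 0.3
time_s: 8.72
ee_pos: [523.7, -198.8, 416.1]
ee_rot: [179.9, 0.0, 89.9]
force: [-0.3, -0.4, 0.4]
gripper_width: 0.2
```

```bash
python3 -m handwheel '[{"gripper":0,"travel":[0,0,0.004],"twist":0},{"gripper":0,"travel":[0,-0.002,0.004],"twist":0},{"gripper":0,"travel":[0,-0.002,0.004],"twist":0}]'
python3 -m handwheel '[{"gripper":0,"travel":[0,-0.002,0.003],"twist":0},{"gripper":0,"travel":[0,-0.003,0.003],"twist":0}]'
```

```text
time_s: 8.97
ee_pos: [520.0, -198.8, 404.9]
ee_rot: [179.7, 0.1, 89.9]
force: [2.2, -0.2, 5.8]
gripper_width: 0.4
time_s: 9.13
ee_pos: [514.8, -198.7, 398.8]
ee_rot: [179.8, 0.0, 89.9]
force: [0.9, 0.7, 4.2]
gripper_width: 0.2
```

```bash
python3 -m handwheel '[{"gripper":0,"travel":[0,-0.004,0.003],"twist":0},{"gripper":0,"travel":[0,-0.004,0.003],"twist":0},{"gripper":0,"travel":[0,-0.004,0.003],"twist":0},{"gripper":0,"travel":[0,-0.004,0.003],"twist":0},{"gripper":0,"travel":[0,-0.004,0.003],"twist":0}]'
python3 -m handwheel '[{"gripper":0,"travel":[0,-0.003,0.004],"twist":0},{"gripper":0,"travel":[0,-0.003,0.004],"twist":0},{"gripper":0,"travel":[0,-0.002,0.004],"twist":0},{"gripper":0,"travel":[0,-0.001,0.004],"twist":0},{"gripper":0,"travel":[0,-0.001,0.004],"twist":0}]'
```

```text
time_s: 9.55
ee_pos: [494.3, -198.7, 382.8]
ee_rot: [180.0, 0.0, 89.9]
force: [2.2, 0.1, 3.4]
gripper_width: 0.4
time_s: 9.97
ee_pos: [483.4, -198.6, 362.1]
ee_rot: [-179.8, -0.0, 90.0]
force: [-3.6, -0.7, 5.2]
gripper_width: 0.6
```

```bash
python3 -m handwheel '[{"gripper":0,"travel":[0,-0.001,0.005],"twist":0},{"gripper":0,"travel":[0,-0.001,0.005],"twist":0},{"gripper":0,"travel":[0,0,0.005],"twist":0},{"gripper":0,"travel":[0,0,0.005],"twist":0},{"gripper":0,"travel":[0,0,0.005],"twist":0}]'
python3 -m handwheel '[{"gripper":0,"travel":[0,0,0.003],"twist":0},{"gripper":0,"travel":[0,0,0.002],"twist":0},{"gripper":0,"travel":[0,0,0.002],"twist":0}]'
```

```text
time_s: 10.38
ee_pos: [481.4, -198.5, 336.6]
ee_rot: [-179.7, -0.1, 90.0]
force: [-3.1, 0.7, 4.3]
gripper_width: 0.4
time_s: 10.63
ee_pos: [481.6, -198.4, 330.0]
ee_rot: [-179.8, -0.1, 90.0]
force: [-5.5, 0.4, 5.4]
gripper_width: 0.3
```

Tip at 139; the stop is expected near 138.

```bash
python3 -m handwheel '[{"gripper":0,"travel":[0,0,0.002],"twist":0},{"gripper":0,"travel":[0,0,0.001],"twist":0}]'; python3 -m handwheel '[{"gripper":0,"travel":[0,0,0.001],"twist":0},{"gripper":0,"travel":[0,0,0.001],"twist":0}]'
```

```text
time_s: 10.8
ee_pos: [481.5, -198.5, 328.3]
ee_rot: [-179.8, -0.0, 90.0]
force: [-9.9, 1.2, 18.2]
gripper_width: 0.8
time_s: 10.97
ee_pos: [481.4, -198.4, 328.1]
ee_rot: [-179.8, -0.0, 90.0]
force: [-13.1, 3.3, 29.2]
gripper_width: 0.5
```

```bash
python3 -m handwheel '[{"gripper":0,"travel":[0,0,-0.012],"twist":0},{"gripper":0,"travel":[0,0,-0.03],"twist":0},{"gripper":50,"travel":[0,0,-0.035],"twist":0},{"gripper":100,"travel":[0,0,-0.035],"twist":0},{"gripper":100,"travel":[0,0,-0.02],"twist":0}]'
python3 - <<'E'
from h import *
f=env.grab_frame("side")
for t in("cap_a","bail_bar"):
  for d in env.pinpoint("side",t): print(t,np.round(d["uv"],1),round(d["confidence"],2))
for d in env.trace("side","cap_a"):
    m=d["pixels"];print(d["uv"],d["confidence"],m.sum(),[ (np.where(m.any(a))[0].min(),np.where(m.any(a))[0].max()) for a in (0,1)])
for z in(146,186):print(proj(f,(540,-200,z)))
E
python3 ov.py 539.5 -200 0.02 0.0 ov6
```

```text
time_s: 11.38
ee_pos: [483.3, -198.7, 461.2]
ee_rot: [179.6, 0.1, 90.0]
force: [-0.1, 0.0, -0.1]
gripper_width: 17.6
cap_a [385.9 270.6] 0.77
cap_a [341.9 234.9] 0.71
bail_bar [371.4 283. ] 0.74
[338.9, 235.7] 0.7 198 [(np.int64(330), np.int64(345)), (np.int64(223), np.int64(240))]
[385.6, 265.5] 0.68 329 [(np.int64(378), np.int64(396)), (np.int64(255), np.int64(277))]
[370.6, 288.3] 0.21 329 [(np.int64(360), np.int64(406)), (np.int64(266), np.int64(293))]
(np.float64(385.27372054469686), np.float64(271.8441683978625))
(np.float64(387.0129485903832), np.float64(259.5313377272707))
```

View pics/ov6.png

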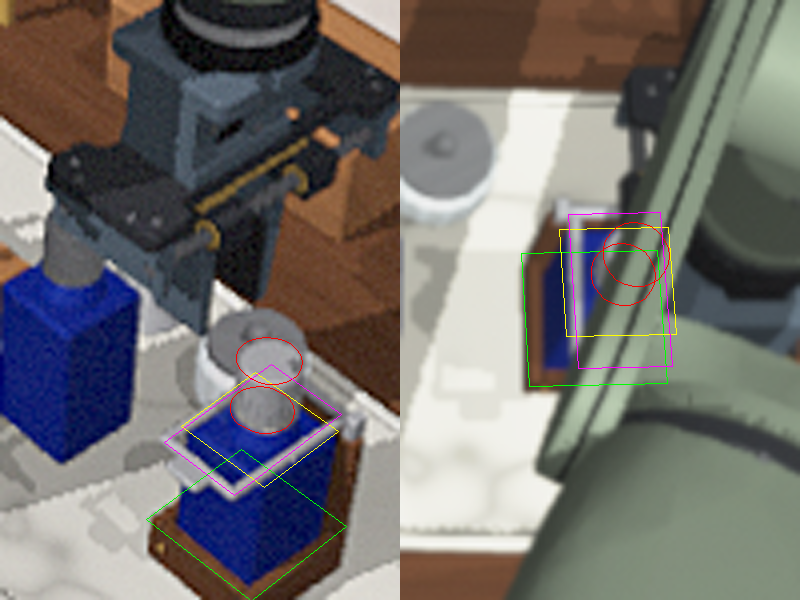

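```bash
python3 -m handwheel '[{"gripper":100,"travel":[-0.001,0.029,0],"twist":0},{"gripper":100,"travel":[-0.001,0.029,0],"twist":0},{"gripper":100,"travel":[0,0,0],"twist":0},{"gripper":100,"travel":[0,0,0],"twist":0},{"gripper":100,"travel":[0,0,0],"twist":0}]' 25; python3 -m handwheel '[{"gripper":100,"travel":[0,0,0.03],"twist":0},{"gripper":100,"travel":[0,0,0.03],"twist":0},{"gripper":100,"travel":[0,0,0.03],"twist":0},{"gripper":100,"travel":[0,0,0.03],"twist":0}]'
```

```text
time_s: 12.1
ee_pos: [540.3, -200.7, 456.0]
ee_rot: [-179.8, -0.1, 90.0]
force: [-0.5, 0.4, -0.0]
gripper_width: 74.6
time_s: 12.43
ee_pos: [539.2, -200.6, 336.6]
ee_rot: [-180.0, -0.0, 89.9]
force: [0.3, 0.4, -0.8]
gripper_width: 91.0
```

```bash
for i in 1 2; do python3 -m handwheel '[{"gripper":0,"travel":[0,0,0],"twist":0},{"gripper":0,"travel":[0,0,0],"twist":0},{"gripper":0,"travel":[0,0,0],"twist":0},{"gripper":0,"travel":[0,0,0],"twist":0},{"gripper":0,"travel":[0,0,0],"twist":0}]' 8; done; python3 -m handwheel '[{"gripper":0,"travel":[0,0,0],"twist":0},{"gripper":0,"travel":[0,0,0],"twist":0}]' 25;python3 -c "
from workcell import env;s=env.state();print(s['torque'],s['force'],s['qpos'])"
```

```text
time_s: 12.85
ee_pos: [540.9, -200.9, 339.9]
ee_rot: [179.8, 0.1, 89.9]
force: [-0.5, 0.6, 0.1]
gripper_width: 60.6
time_s: 13.27
ee_pos: [540.5, -200.7, 338.1]
ee_rot: [180.0, 0.0, 89.9]
force: [-0.7, -0.5, 2.1]
gripper_width: 36.4
time_s: 13.43
ee_pos: [540.5, -200.7, 338.1]
ee_rot: [180.0, 0.0, 89.9]
force: [-1.3, 0.0, 4.0]
gripper_width: 36.1
[-0.06335937  0.32619037 -0.05475573] [-1.28096777  0.02905506  3.97132208] [-2.15149511e+01  2.12632351e+01  9.52733803e+01 -1.14456387e-03
  6.34503989e+01 -2.14614226e+01]
```

```bash
for i in 1 2; do python3 -m handwheel '[{"gripper":0,"travel":[0,0,0],"twist":-0.07},{"gripper":0,"travel":[0,0,0],"twist":-0.07},{"gripper":0,"travel":[0,0,0],"twist":-0.07}]';python3 -c "
from workcell import env;s=env.state();print(s['torque'],s['force'])"; done
```

```text
time_s: 13.68
ee_pos: [540.5, -200.7, 338.1]
ee_rot: [180.0, -0.0, 102.1]
force: [-2.1, 1.1, 3.7]
gripper_width: 35.9
[ 0.12003271  0.3470041  -0.56045507] [-2.14378218  1.09731158  3.67503235]
time_s: 13.93
ee_pos: [540.3, -200.7, 337.9]
ee_rot: [180.0, -0.1, 114.0]
force: [-2.1, 0.8, 2.3]
gripper_width: 36.5
[-0.04990156  0.31925908 -0.80072926] [-2.05676639  0.81110642  2.3117674 ]
```

```bash
for i in 1 2; do python3 -m handwheel '[{"gripper":0,"travel":[0,0,0],"twist":0.1},{"gripper":0,"travel":[0,0,0],"twist":0.1},{"gripper":0,"travel":[0,0,0],"twist":0.1}]';python3 -c "
from workcell import env;s=env.state();print(s['torque'],s['force'])"; done
```

```text
time_s: 14.18
ee_pos: [540.7, -201.0, 337.8]
ee_rot: [180.0, 0.1, 96.6]
force: [-0.1, -0.3, 1.8]
gripper_width: 36.5
[-0.31272896  0.09465154  0.05866953] [-0.14569845 -0.34054187  1.83035928]
time_s: 14.43
ee_pos: [540.7, -200.9, 337.8]
ee_rot: [179.9, 0.0, 79.4]
force: [1.0, -0.9, 3.3]
gripper_width: 36.5
[-0.2284795   0.12404524  0.03118645] [ 0.9842022  -0.91817502  3.28772399]
```

```bash
for i in 1 2 3; do python3 -m handwheel '[{"gripper":0,"travel":[0,0,0],"twist":0.11},{"gripper":0,"travel":[0,0,0],"twist":0.11},{"gripper":0,"travel":[0,0,0],"twist":0.11},{"gripper":0,"travel":[0,0,0],"twist":0.11},{"gripper":0,"travel":[0,0,0],"twist":0.11}]';python3 -c "
from workcell import env;s=env.state();print(s['torque'],s['force'])"; done
```

```text
time_s: 14.85
ee_pos: [540.9, -200.7, 337.9]
ee_rot: [179.9, -0.1, 47.8]
force: [0.5, 0.2, 1.6]
gripper_width: 36.7
[-0.03447832  0.02476218  0.02720063] [0.47240257 0.24972019 1.60201958]
time_s: 15.27
ee_pos: [540.8, -200.8, 337.8]
ee_rot: [180.0, -0.0, 16.3]
force: [0.4, -1.0, 1.8]
gripper_width: 36.8
[-0.140143    0.11450993  0.04085689] [ 0.40953388 -0.98325881  1.83643579]
time_s: 15.68
ee_pos: [540.8, -200.8, 337.9]
ee_rot: [180.0, -0.1, -15.2]
force: [-0.8, 0.3, 1.8]
gripper_width: 36.7
[-0.09232551  0.19301501 -0.01558605] [-0.8273419   0.27018852  1.75204215]
```

Total 2.25 rad clockwise. Now a gentle test lift.

```bash
python3 -m handwheel '[{"gripper":0,"travel":[0,0,-0.002],"twist":0},{"gripper":0,"travel":[0,0,-0.002],"twist":0},{"gripper":0,"travel":[0,0,-0.002],"twist":0}]'; python3 -m handwheel '[{"gripper":0,"travel":[0,0,-0.002],"twist":0},{"gripper":0,"travel":[0,0,-0.003],"twist":0}]'
```

```text
time_s: 15.93
ee_pos: [540.6, -200.6, 343.4]
ee_rot: [-180.0, 0.0, -14.8]
force: [0.8, 0.5, -2.6]
gripper_width: 36.4
time_s: 16.1
ee_pos: [540.6, -200.6, 348.7]
ee_rot: [-180.0, 0.0, -14.9]
force: [1.2, 0.5, -2.0]
gripper_width: 36.5
```

```bash
python3 -m handwheel '[{"gripper":0,"travel":[0,0,-0.008],"twist":0},{"gripper":0,"travel":[0,0,-0.008],"twist":0},{"gripper":0,"travel":[0,0,-0.008],"twist":0},{"gripper":0,"travel":[0,0,-0.008],"twist":0},{"gripper":0,"travel":[0,0,-0.008],"twist":0}]'; python3 -m handwheel '[{"gripper":0,"travel":[0,0,-0.008],"twist":0},{"gripper":0,"travel":[0,0,-0.007],"twist":0},{"gripper":0,"travel":[0,0,0],"twist":0},{"gripper":0,"travel":[0,0,0],"twist":0},{"gripper":0,"travel":[0,0,0],"twist":0}]';python3 ov.py 539.5 -200 0.02 0.0 ov7
```

```text
time_s: 16.52
ee_pos: [540.5, -200.7, 390.0]
ee_rot: [180.0, -0.0, -14.9]
force: [0.0, 0.2, -0.7]
gripper_width: 36.6
time_s: 16.93
ee_pos: [540.4, -200.7, 403.4]
ee_rot: [-180.0, 0.0, -14.9]
force: [0.4, 0.6, -0.9]
gripper_width: 36.5
```

View pics/ov7.png

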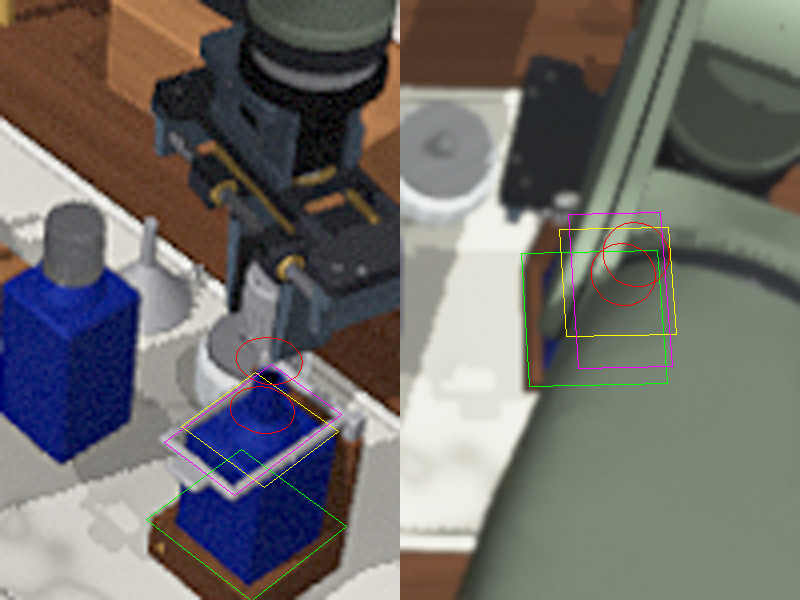

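The neck is bare at side crop ~(265,380). The cap is between the fingers above it, the bail is still down, and the flask has not moved.

```bash
python3 -c "
from workcell import env
s=env.state();print(s['gripper_width'],s['qvel'].round(2));print(env.job_done())"
```

```text
36.313733030560144 [-0.04  0.06  0.    0.14  0.03  0.04]
the job is handed in; nothing more can be done
None
```

The job is handed in: the cap is off and held in the gripper, about 40 mm above the bare neck. That clearance comes from 66 mm of measured arm lift.

- **Bail:** I folded it down onto its stop. It pushed back with 29 N at the expected height. My first press from above missed because the bail had stayed higher than I thought. I repositioned and pressed it down on the second try, and nothing else was touched.
- **Thread:** Turning anticlockwise stopped dead, with the fingers slipping at about 0.8 N m. Clockwise turned freely, so the thread is left-hand. I turned it about 2.25 rad, and it came off with under 3 N of force.
- **Last checks:** The arm was still and the fingers were holding at 36.3 mm on the 37 mm cap. The side picture showed the bail closed and the flask seated. The arm blocked most of the top camera's view, so that last look rests on the side camera alone. Where its edges were visible, the bail sat about 2–3 mm off my position estimate, which is close to calibration accuracy.

No check failed, and handing in gave no verdict.

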